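# Pack a pearl oyster and stack the tote turned

## Task

Lift the empty upper tote out of the lower one it is nested in and stand it on the bench, then lay the live brown oyster flat in a pocket of the lower tote, set down rather than dropped. Then stack the empty tote on the lower one turned end for end, so that its feet sit down in the ledges of the lower rim and the two interlock instead of nesting onto the oyster. Leave the gaping pale dead shell, the bowl and the pliers where they are.

Things in the scene. Friction and masses are not known exactly. Their poses are not given: they have to be found in the camera images.
- tote_low_mid (a point): LOWER of two equal stack-and-nest totes, on the bench: white plastic, open on top, one end orange; 200 mm long (x), 156 mm wide (y), 64 mm high, 0.28 kg, floor and walls 3 mm, walls leaning out 9 deg. +x points to its orange end. A partition across the middle makes two pockets. Point: its centre, half-way up (32 mm above its underside).
- tote_top_mid (a point): UPPER tote, equal to the lower one and empty. It starts nested in it the same way round, 35 mm higher. Turned end for end (180 deg about z), centre over centre, it stands 58 mm higher than the lower one instead. +x points to its orange end. Point: its centre, half-way up (32 mm above its underside).
- tote_top_grip (a point): Grip web of the upper tote's partition: upright, 14 mm thick (tote x), 92 mm long (y), 24 mm high, its top 57 mm above the tote's underside; below it, under 33 mm, the partition is 24 mm thick. Pinch it from above, at the centre of mass; some 80 mm of free pocket on either side. Point: middle of the web, 45 mm above the tote's underside.
- tote_top_foot (a point): Underside of one of the upper tote's four feet: solid blocks on the outside of both long walls, 22 mm wide in x, reaching 71 mm from the tote's middle line. They stand at x = +60 and -26 mm on either side (y = +-65 mm); this one at +60, +65. Each has an open channel above it, into which the feet of a tote put in the same way round go down.
- tote_low_ledge (a point): Top of one of the lower tote's four ledges: notches in the long rims, 30 mm wide, sunk 6 mm below the rim (58 mm above the underside), at x = -60 and +26 mm on either side (y = +-68 mm); this one at -60, +68. The feet of a tote turned end for end sit in them with 4 mm play all round.
- tote_top_end (a point): Middle of the rim at the upper tote's orange end: 97.5 mm from the tote's centre along its +x, 60 mm above its underside.
- tote_low_end (a point): Middle of the rim at the lower tote's orange end: 97.5 mm from the tote's centre along its +x, 60 mm above its underside.
- pocket_a (a point): Centre of the floor of the lower tote's pocket at the orange end, 49 mm from the tote's centre along +x. A pocket is 73 mm (tote x) by 110 mm (y) at its floor, about 85 by 129 mm at the rim, 61 mm deep. An oyster fits with its x along the tote's x, leaving room for fingers in y. Axes as the tote.
- pocket_b (a point): Centre of the floor of the lower tote's other pocket, 49 mm from the tote's centre along -x; same size.
- oyster_mid (a point): Live pearl oyster, dark brown, closed, lying flat on the board: about 64 mm (x) by 60 mm (y) by 34 mm thick, 70 g. Its thick edge, 10 to 24 mm above its underside, is flat at +y and -y over 42 mm: grip it there, 60 mm wide. Hinge line at -x. Either face may lie up, either way round. Point: its centre, half-way up (17 mm).
- dead_shell_mid (a point): Bystander, not to be packed: dead shell, pale, gaping open with a white inside, about 58 by 56 mm and 45 mm high, on the same board. Point: 17 mm above its underside.
- board: Fixed dark wooden board, 280 mm (x) by 190 mm (y), 25 mm thick; origin at the centre of its underside. The oyster and the dead shell lie on it, 110 to 180 mm apart along its x, either one first. It lies on one side of the robot and the totes on the other; the bench between them, straight ahead of the robot, about 230 mm wide or more, is free.
- bowl: Bystander: steel bowl, 200 mm across, 85 mm high, at the far side of the bench. Origin at the centre of its underside.
- pliers: Bystander: steel oyster-opening pliers with blue grips, 170 mm long (x), 70 mm wide, 13 mm high, lying at the far left. Origin at the pivot, underside.
There are look-alikes about, which are no part of the job. What is meant by the part that bears oyster_mid is not purple, and is the larger of those in its own colour.

How it is judged (in metres and radians):
On the way, in this order (a step that is already met when the one before it is completed fails the run):
1. the upper tote is out of the lower one and stands on the bench, let go (horizontal distance between tote_top_mid and tote_low_mid above 0.15 m and height (world z) of tote_top_mid below 0.037 m and angle between tote_top_mid's own z axis and vertical below 0.03 rad and contact force between tote_top and the fingers below 0.1 N), for 0.2 s.
2. the live oyster lies in a pocket of the lower tote, let go (((x of oyster_mid in the frame of tote_low_mid between 0.02 and 0.085 m and y of oyster_mid in the frame of tote_low_mid between -0.06 and 0.06 m and z of oyster_mid in the frame of tote_low_mid between -0.03 and 0.002 m) or (x of oyster_mid in the frame of tote_low_mid between -0.085 and -0.02 m and y of oyster_mid in the frame of tote_low_mid between -0.06 and 0.06 m and z of oyster_mid in the frame of tote_low_mid between -0.03 and 0.002 m)) and (angle between oyster_mid's own z axis and vertical below 0.4 rad or angle between oyster_mid's own z axis and vertical above 2.74 rad) and contact force between oyster and the fingers below 0.1 N), for 0.2 s.
3. the empty tote sits interlocked on the lower one, turned end for end (z of tote_top_mid in the frame of tote_low_mid between 0.054 and 0.0615 m and x of tote_top_mid in the frame of tote_low_mid between -0.008 and 0.008 m and y of tote_top_mid in the frame of tote_low_mid between -0.008 and 0.008 m and x of tote_top_end in the frame of tote_low_mid below -0.085 m and angle between tote_top_mid's own z axis and vertical below 0.04 rad and angle between tote_low_mid's own z axis and vertical below 0.03 rad), for 0.2 s.
At the end, for the whole second after the job is handed in: The live oyster lies flat (within 0.4 rad) in either pocket of the lower tote; the empty tote stands on it, turned end for end, feet on the ledges (54 to 61.5 mm above it, within 8 mm of centred in x and y, tilt under 0.04 rad); the lower tote is on the bench, all at rest (all of step 3 and ((x of oyster_mid in the frame of tote_low_mid between 0.02 and 0.085 m and y of oyster_mid in the frame of tote_low_mid between -0.06 and 0.06 m and z of oyster_mid in the frame of tote_low_mid between -0.03 and 0.002 m) or (x of oyster_mid in the frame of tote_low_mid between -0.085 and -0.02 m and y of oyster_mid in the frame of tote_low_mid between -0.06 and 0.06 m and z of oyster_mid in the frame of tote_low_mid between -0.03 and 0.002 m)) and (angle between oyster_mid's own z axis and vertical below 0.4 rad or angle between oyster_mid's own z axis and vertical above 2.74 rad) and linear speed of each of tote_low, tote_top, oyster below 0.02 m/s and height (world z) of tote_low_mid below 0.037 m); the robot touches nothing.
It fails at once if the live oyster or a tote was dropped (fell free at more than 1.0 m/s, about 50 mm) ((linear speed of oyster above 1 m/s and contact force between oyster and the fingers below 0.05 N) or (linear speed of tote_top above 1 m/s and contact force between tote_top and the fingers below 0.05 N) or (linear speed of tote_low above 1 m/s and contact force between tote_low and the fingers below 0.05 N)).
It fails at once if the dead shell was moved by more than 25 mm (distance of dead_shell_mid from where it was at the start of the episode above 0.025 m).
It fails at once if the bowl was moved by more than 25 mm (distance of bowl from where it was at the start of the episode above 0.025 m).
It fails at once if the pliers were moved by more than 25 mm (distance of pliers from where it was at the start of the episode above 0.025 m).
It also fails if it takes over 72 s, if anything falls off the work surface, if the arm or the gripper's body presses on something with over 40 N, if the wrist force passes 120 N, or if a joint passes its speed limit or range.

## Robot

A 6-joint arm with a two-finger parallel gripper is mounted at the origin on the work surface. World frame = base frame: x ahead of the robot, y to its left, z up, the work surface at z = 0. Lengths are in m, angles in degrees, forces in N, time in s.
With the tool pointing down it reaches from about 0.4 to 0.825 m from the base axis. Payload 7 kg.
Tool frame: the origin (TCP) lies on the centre line of the jaws, within the pads' length; the fingertips stand 11 mm ahead of it and the grasp point (between the pads) lies 8 mm behind it; z points along the fingers, y is the direction in which the jaws open and shut (so a half turn about z gives the same grasp; the last joint's range is limited). The gripper opens to 88 mm and grips with 3 to 60 N. Pads are 19 mm wide; open, the fingers measure 130 mm over their backs; the gripper's body (78 mm by 193 mm) begins 47 mm behind the grasp point.
Start: joints at [-47.722, 20.546, 0.682, 0, -70.136, -16.507], TCP at [0.293, -0.608, 0.238] pointing down, gripper open.
Joint ranges: [-176.03, 176.03], [-82.01, 121.73], [-58.28, 71.71], [-173.87, 95.51], [-174.79, -0.11], [-173.66, 173.66]. Speed limits (degrees/s): [136.94, 136.94, 172.46, 180, 180, 180].

## Interface

Orientations are given as [roll, pitch, yaw] about the fixed x, y, z axes, in that order (R = Rz(yaw) Ry(pitch) Rx(roll)).
In Python, from plant import ctrl, cams, order gives the robot as it stands.
- The arm moves only by the tool jog_arm, never from a script. Its argument "motion" is a list of rows, each an object with "offset": the shift along the tool's x, y, z in mm, a list of three; "roll": the turn about the tool's z in rad; "hand": the finger opening in mm, from 0 to 87.6. A call has 1 to 20 rows; each row is the pose to reach, as a shift and turn from the pose commanded when the call began, along the tool's axes at that moment; what a row does not reach only later rows make up. A row lasts 1/12 s, in which the tool goes at most 41.7 mm and 7.16 degrees, less where a joint would pass 70% of its speed; a pose out of reach is approached as far as the arm can. A call with a gripper value outside its range is refused whole. The fingers move at their own pace and stop on an object; the grip force is fixed at half the most. Time passes only in rows, so rows that repeat a pose let the fingers close. It gives the time, the measured TCP pose, the force and the opening at its end, in the units of the state.
- ctrl.get_obs(): the state, without advancing time (a new reading comes with each control period).
- cams.snapshot(name): name is "side" or "top"; returns a dict with "img" (420x560x3 uint8, red, green, blue), "K" (3x3 intrinsics, pixels), "D" ([k1, k2, p1, p2, k3] as OpenCV has them; the pictures are not rectified), "cam_to_world" (4x4, takes a point from camera to world coordinates). Camera axes: x right, y down, z forward; pixel columns grow to the right and rows downward; lengths in m; the calibration is good to about 2 mm. A picture is of the moment at which its call begins. There is no depth.
- order.close_job(): hands the job in, once; it reports no verdict.
The state is a dict: "clock": time; "joint_pos": joint angles; "qvel": joint speeds; "tau": joint torques, N m; "tool_pos": TCP position; "orientation": TCP orientation; "force": force on the tool from outside, world axes, zero at the start; "moment": the same for the moment, N m; "opening": finger opening in m.
Only numpy, scipy, OpenCV 4.12 (cv2) and the standard library are available. Lean on these libraries where they do the work, as an engineer would, in place of code of your own. Each camera call takes 0.05 s, during which the arm holds its last target. There are 200 camera calls.

## Working session

There is one attempt and no reset: what is moved stays moved. The work goes in short steps, Python scripts to look and compute and a tool call to move; the robot and the scene stay as the last step left them, time stands still between calls to the robot, and variables do not carry over. Pictures are saved under pics/ and viewed, about 8 in all and at most 12, crops included, and the job is handed in when it is done.

Besides the shell and the picture viewer there is one more tool, called as name(argument=value, ...), one argument or row to a line, values as JSON. jog_arm: Moves the arm, as the interface text tells. Its arguments: {"type":"object","properties":{"motion":{"type":"array"}},"required":["motion"]}

```bash
mkdir -p pics; ls; cat > h.py <<'E'
import numpy as np, cv2
from plant import ctrl, cams, order
def snap(n,f=None):
    s=cams.snapshot(n); s={k:np.array(v) for k,v in s.items()}
    if f: cv2.imwrite('pics/'+f,s['img'][:,:,::-1])
    return s
def ray(s,uv):
    p=cv2.undistortPoints(np.array(uv,float).reshape(-1,1,2),s['K'].astype(float),s['D'].astype(float)).reshape(-1,2)
    T=s['cam_to_world']; d=np.c_[p,np.ones(len(p))]@T[:3,:3].T
    return T[:3,3],d
def plane(s,uv,z):
    o,d=ray(s,uv); return o+d*((z-o[2])/d[:,2])[:,None]
def tri(s1,uv1,s2,uv2):
    o1,d1=ray(s1,uv1);o2,d2=ray(s2,uv2);out=[]
    for a,b in zip(d1,d2):
        t=np.linalg.lstsq(np.c_[a,-b],o2-o1,rcond=None)[0]; p,q=o1+a*t[0],o2+b*t[1]
        out.append(np.r_[(p+q)/2,np.linalg.norm(p-q)])
    return np.array(out)
def proj(s,P):
    T=np.linalg.inv(s['cam_to_world']); P=np.array(P,float).reshape(-1,3)
    return cv2.projectPoints(P,cv2.Rodrigues(T[:3,:3])[0],T[:3,3],s['K'].astype(float),s['D'].astype(float))[0].reshape(-1,2)
E
python3 - <<'E'
from h import *
import pickle
S={}
for n in('side','top'):
    S[n]=snap(n,n+'0.png'); print(n,S[n]['cam_to_world'].round(3).tolist(),S[n]['K'].round(1).tolist())
pickle.dump(S,open('S0.pkl','wb'))
print(ctrl.get_obs())
E
```

```text
pics
side [[-0.84, -0.28, 0.465, 0.138], [-0.542, 0.398, -0.74, 0.701], [0.022, -0.874, -0.486, 0.555], [0.0, 0.0, 0.0, 1.0]] [[401.1, 0.0, 283.7], [0.0, 401.1, 207.7], [0.0, 0.0, 1.0]]
top [[0.001, -0.99, 0.141, 0.441], [-1.0, 0.002, 0.024, -0.026], [-0.024, -0.141, -0.99, 1.204], [0.0, 0.0, 0.0, 1.0]] [[424.4, 0.0, 282.3], [0.0, 424.4, 209.2], [0.0, 0.0, 1.0]]
{'clock': 0.1, 'joint_pos': array([-4.77209616e+01,  2.05862426e+01,  6.41260557e-01, -1.54158495e-02,
       -7.01382567e+01, -1.65065961e+01]), 'qvel': array([-0.03800822, -0.0503881 , -0.00628614,  0.09315247,  0.01361674,
        0.03537841]), 'tau': array([-2.50998710e-03, -5.84162593e+01,  2.93753850e+01,  7.01547951e+00,
        1.02282269e-02, -5.59702062e-05]), 'tool_pos': array([ 0.29327319, -0.60750384,  0.23675297]), 'orientation': array([ 1.79916074e+02, -9.75644808e-03, -1.54232799e+02]), 'force': array([ 0.97422566, -0.32882029, -0.01000673]), 'moment': array([-0.05531985,  0.00177414, -0.0034655 ]), 'opening': 0.08795474491289236}
```

View pics/top0.png

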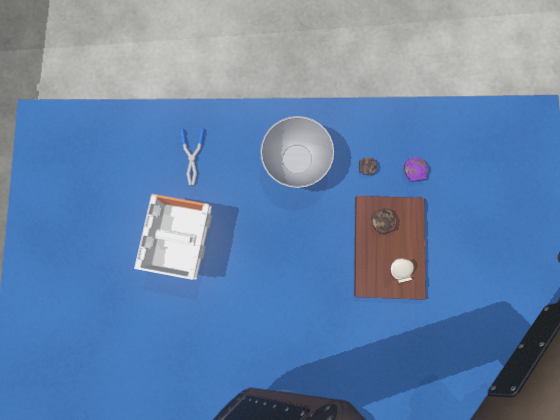

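View pics/side0.png

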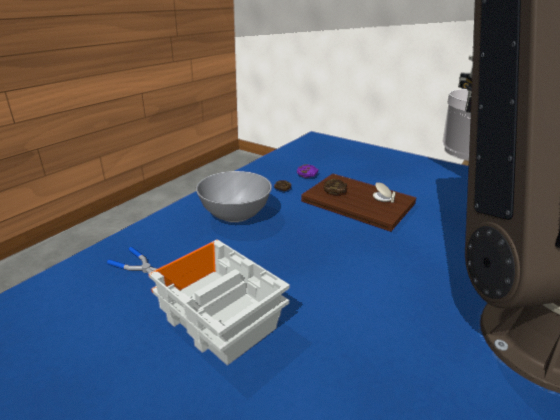

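Top view: the lookalikes for the oyster are the brown shell on the board (384,221), a small brown one off the board (369,166), the purple one (416,169) and the pale dead shell (402,269). I choose (384,221), which is brown, larger and on the board. The nested totes are around (175,238) with the orange end up (far, +x). In the side view the oyster is at (336,187) and the totes at (220,295). Next is a close crop as a check.

```bash
python3 - <<'E'
from h import *
import pickle
S=pickle.load(open('S0.pkl','rb'))
t=S['top']['img'][:,:,::-1]; s=S['side']['img'][:,:,::-1]
def c(i,u,v,w,h,W,H): return cv2.resize(i[v:v+h,u:u+w],(W,H),interpolation=cv2.INTER_CUBIC)
a=np.hstack([c(t,125,185,100,100,400,300) if 0 else c(t,130,188,96,96,300,300),c(t,350,145,90,72,0 or 375,300),])
a=c(t,130,188,100,75,400,300); b=c(t,350,150,100,75,400,300)
d=c(s,145,235,160,120,400,300); e=c(s,270,145,160,120,400,300)
cv2.imwrite('pics/crop0.png',np.vstack([np.hstack([a,b]),np.hstack([d,e])]))
cv2.imwrite('pics/crop1.png',np.hstack([c(t,130,190,85,100,510,600)]))
# brown contours
for n,i in(('top',t),('side',s)):
    hsv=cv2.cvtColor(i,cv2.COLOR_BGR2HSV)
    m=cv2.inRange(hsv,(3,200,150),(15,255,255)); print(n,'orange',cv2.boundingRect(m))
E
```

```text
top orange (0, 0, 0, 0)
side orange (157, 243, 58, 46)
```

View pics/crop0.png

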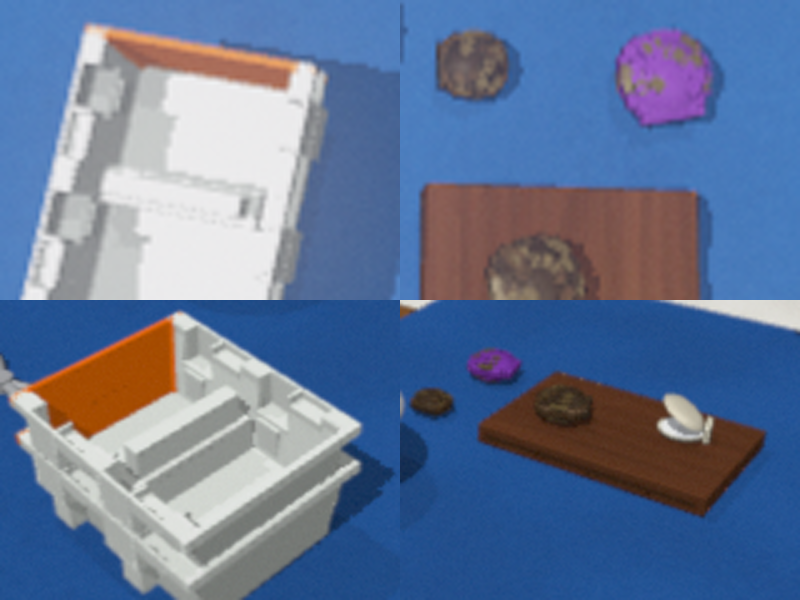

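The crop confirms it: the large brown shell on the board is my target. Now I'll zoom in on the tote to pick corner points in both views.

```bash
python3 - <<'E'
from h import *
import pickle
S=pickle.load(open('S0.pkl','rb'))
t=S['top']['img'][:,:,::-1]; s=S['side']['img'][:,:,::-1]
def c(i,u,v,w,h,k): 
    r=cv2.resize(i[v:v+h,u:u+w],None,fx=k,fy=k,interpolation=cv2.INTER_CUBIC)
    for x in range(0,w,10): cv2.putText(r,str(u+x),(x*k,8),0,.3,(0,255,255)); cv2.line(r,(x*k,10),(x*k,14),(0,255,255))
    for y in range(0,h,10): cv2.putText(r,str(v+y),(0,y*k+4),0,.3,(0,255,255))
    return r
a=c(t,132,190,80,95,5);b=c(s,150,240,140,118,3)
# orient oyster
a=cv2.copyMakeBorder(a,0,600-a.shape[0],0,0,0);b=cv2.copyMakeBorder(b,0,600-b.shape[0],0,0,0)
b=b[:, :400]
o=c(t,362,205,50,45,5); b[360:360+225,:250]=o
cv2.imwrite('pics/crop2.png',np.hstack([a,b]))
E
```

```text
(no output)
```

View pics/crop2.png

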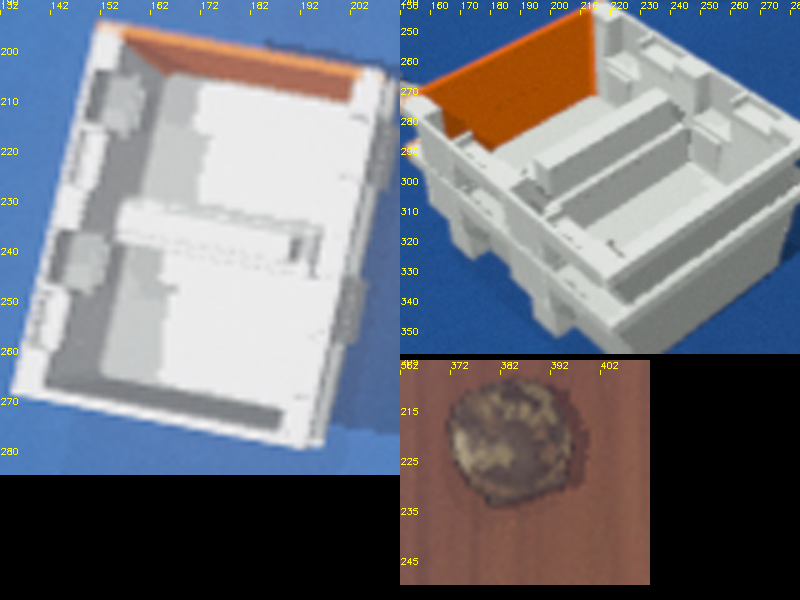

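```bash
python3 - <<'E'
from h import *
import pickle
S=pickle.load(open('S0.pkl','rb')); t,s=S['top'],S['side']
ut=[[152,194.2],[209.4,203.6],[197,279.4],[134.2,268.6]]
us=[[151.3,272],[217,240.2],[289.8,287],[221,334]]
T=tri(t,ut,s,us); print('rim',T.round(4))
print('rim top@.099',plane(t,ut,.099).round(4)); P=plane(s,us,.099);print('side@.099',P.round(4),P.mean(0))
print(np.linalg.norm(P-np.roll(P,-1,0),axis=1), np.degrees(np.arctan2(*(P[0]-P[3])[1::-1])),np.degrees(np.arctan2(*(P[1]-P[2])[1::-1])))
# web top: top view ends, side view ends
wt=[[156.5,230.5],[193.5,237],[155.5,237],[192,243.3]]
print('web@.092',plane(t,wt,.092).round(4))
# oyster mask
for n,r in(('top',(362,203,48,40)),('side',(318,172,36,30))):
    i=S[n]['img'][:,:,::-1]; x,y,w,h=r; hsv=cv2.cvtColor(i,cv2.COLOR_BGR2HSV)[y:y+h,x:x+w].astype(int); 
    b=i[y:y+h,x:x+w].astype(int)
    m=((b[...,2]-b[...,1])<25)|(b.sum(2)<90) if n=='top' else ((b[...,2]-b[...,1])<22)
    m=cv2.morphologyEx(m.astype(np.uint8),cv2.MORPH_OPEN,np.ones((3,3)))
    k,l,st,ce=cv2.connectedComponentsWithStats(m); j=1+st[1:,4].argmax(); print(n,st[j],ce[j]+[x,y])
    for row in (l==j): print(''.join('#' if v else '.' for v in row)) if n=='top' else 0
    cs=max(cv2.findContours((l==j).astype(np.uint8),0,2)[0],key=cv2.contourArea).reshape(-1,2)+[x,y]
    if n=='top': print(cv2.minAreaRect((plane(t,cs,.042)[:,:2]*1000).astype(np.float32)))
    c=np.array([[st[j][0]+x+(st[j][2]-1)/2,st[j][1]+y+(st[j][3]-1)/2]]); print(c)
    S[n+'c']=ce[j]+[x,y]
print(tri(t,S['topc'],s,S['sidec']),plane(t,S['topc'],.042))
# board corners in top
b=t['img'].astype(int); m=((b[...,0]>b[...,2]+15)&(b[...,0]>b[...,1]+15)).astype(np.uint8); m[:,:330]=0;m[:,450:]=0;m[310:]=0
c=max(cv2.findContours(m,0,2)[0],key=cv2.contourArea).reshape(-1,2); print('board',cv2.minAreaRect((plane(t,c,.025)[:,:2]*1000).astype(np.float32)))
E
```

```text
rim [[6.381e-01 3.461e-01 1.019e-01 1.800e-03]
 [6.144e-01 1.949e-01 9.590e-02 6.000e-04]
 [4.176e-01 2.247e-01 8.740e-02 4.500e-03]
 [4.426e-01 3.850e-01 9.790e-02 2.100e-03]]
rim top@.099 [[0.6393 0.3478 0.099 ]
 [0.6136 0.1941 0.099 ]
 [0.4159 0.221  0.099 ]
 [0.4435 0.3852 0.099 ]]
side@.099 [[0.6403 0.3436 0.099 ]
 [0.6114 0.1984 0.099 ]
 [0.4127 0.2372 0.099 ]
 [0.4408 0.3854 0.099 ]] [0.52631471 0.29115094 0.099     ]
[0.1480197  0.20248739 0.15084385 0.20378736] -11.8555861688595 -11.062051852588992
web@.092 [[0.5431 0.3338 0.092 ]
 [0.5258 0.2352 0.092 ]
 [0.5259 0.3357 0.092 ]
 [0.5092 0.2386 0.092 ]]
top [  9   6  25  25 498] [383.61646586 220.69879518]
................................................
................................................
................................................
................................................
................................................
................................................
...................#########....................
................###############.................
.............##################....
[... 1215 characters left out ...]
.......................
................................................
................................................
................................................
................................................
................................................
................................................
((573.7294311523438, -274.213623046875), (65.5525894165039, 65.05503845214844), 16.27019500732422)
[[383. 221.]]
side [  6   7  23  16 287] [335.01393728 186.87108014]
[[335.  186.5]]
[[ 0.57454673 -0.2748907   0.04040782  0.00100247]] [[ 0.57390454 -0.27474849  0.042     ]]
board ((505.0564270019531, -291.639892578125), (189.95375061035156, 276.3025817871094), 87.91382598876953)
```

```bash
cat >> h.py <<'E'
def go(p,yaw,o=None):
    o=o or ctrl.get_obs(); y=np.radians(o['orientation'][2]); c,s=np.cos(y),np.sin(y)
    d=(np.array(p)-o['tool_pos'])*1000; dy=(yaw-o['orientation'][2]+180)%360-180
    print('offset',np.round([c*d[0]+s*d[1],s*d[0]-c*d[1],-d[2]],1),'roll',round(-np.radians(dy),3))
E
python3 - <<'E'
from h import *
import pickle
S=pickle.load(open('S0.pkl','rb')); t,s=S['top'],S['side']
c,sn=np.cos(np.radians(-10.5)),np.sin(np.radians(-10.5)); C=np.array([.5265,.290])
for y in(.046,-.046):
  for x in (-.007,.007):
    P=[C[0]+c*x-sn*y,C[1]+sn*x+c*y,.092]; print(y,x,np.round(P,3),proj(t,P).round(1),proj(s,P).round(1))
# web top end faces measured in the crops: +y end mid and -y end mid
print(tri(t,[[156,233.8],[193,240]],s,[[196.5,296],[242,271.5]]).round(4))
go([.5265,.290,.2],-100.5)
E
```

```text
0.046 -0.007 [0.528 0.337 0.092] [[155.2 236.2]] [[200.6 296.8]]
0.046 0.007 [0.542 0.334 0.092] [[156.4 231. ]] [[195.7 292.8]]
-0.046 -0.007 [0.511 0.246 0.092] [[189.2 242.5]] [[241.6 272.6]]
-0.046 0.007 [0.525 0.243 0.092] [[190.3 237.3]] [[236.6 269.3]]
[[0.5358 0.3365 0.0895 0.0029]
 [0.5179 0.2374 0.0861 0.0009]]
offset [-600.2  706.9   36.8] roll -0.938
```

The predicted web corners fall on those picked in both views (web top about 0.088–0.092 m, text 0.092), so I'm moving above the web.

jog_arm(
  motion=[
    {"offset": [-600, 707, 37], "roll": -0.938, "hand": 60},
    {"offset": [-600, 707, 37], "roll": -0.938, "hand": 60},
    {"offset": [-600, 707, 37], "roll": -0.938, "hand": 60},
    {"offset": [-600, 707, 37], "roll": -0.938, "hand": 60},
    {"offset": [-600, 707, 37], "roll": -0.938, "hand": 60},
    {"offset": [-600, 707, 37], "roll": -0.938, "hand": 60},
    {"offset": [-600, 707, 37], "roll": -0.938, "hand": 60},
    {"offset": [-600, 707, 37], "roll": -0.938, "hand": 60},
    {"offset": [-600, 707, 37], "roll": -0.938, "hand": 60},
    {"offset": [-600, 707, 37], "roll": -0.938, "hand": 60},
    {"offset": [-600, 707, 37], "roll": -0.938, "hand": 60},
    {"offset": [-600, 707, 37], "roll": -0.938, "hand": 60},
    {"offset": [-600, 707, 37], "roll": -0.938, "hand": 60},
    {"offset": [-600, 707, 37], "roll": -0.938, "hand": 60},
    {"offset": [-600, 707, 37], "roll": -0.938, "hand": 60},
    {"offset": [-600, 707, 37], "roll": -0.938, "hand": 60},
    {"offset": [-600, 707, 37], "roll": -0.938, "hand": 60},
    {"offset": [-600, 707, 37], "roll": -0.938, "hand": 60},
    {"offset": [-600, 707, 37], "roll": -0.938, "hand": 60},
    {"offset": [-600, 707, 37], "roll": -0.938, "hand": 60},
  ],
)

```text
clock: 1.77
tool_pos: [0.5024, 0.2002, 0.2041]
orientation: [180.0, -0.0, -100.5]
force: [0.5, -0.7, 0.8]
opening: 0.0599
```

jog_arm(
  motion=[
    {"offset": [0, 0, 0]},
    {"offset": [0, 0, 0]},
  ],
)

```text
$.motion[0]: bad value
```

jog_arm(
  motion=[
    {"offset": [-92, -7, 4], "roll": 0, "hand": 60},
    {"offset": [-92, -7, 4], "roll": 0, "hand": 60},
    {"offset": [-92, -7, 4], "roll": 0, "hand": 60},
    {"offset": [-92, -7, 4], "roll": 0, "hand": 60},
    {"offset": [-92, -7, 4], "roll": 0, "hand": 60},
  ],
)

```text
clock: 2.18
tool_pos: [0.5258, 0.2877, 0.1993]
orientation: [179.9, -0.1, -100.4]
force: [0.2, -0.4, 0.6]
opening: 0.0604
```

```bash
python3 - <<'E'
from h import *
o=ctrl.get_obs();print(o['tool_pos'],o['orientation'],o['joint_pos']); go([.5265,.290,.084],-100.5,o)
E
```

```text
[0.52575922 0.2876584  0.19926853] [ 1.79927425e+02 -8.86232273e-02 -1.00428983e+02] [ 4.73403265e+01  1.51190965e+01 -1.22630046e+01 -1.58925150e-02
 -6.27315732e+01 -5.77620701e+01]
offset [ -2.4  -0.3 115.3] roll 0.001
```

jog_arm(
  motion=[
    {"offset": [-2.4, 0, 35], "roll": 0, "hand": 60},
    {"offset": [-2.4, 0, 70], "roll": 0, "hand": 60},
    {"offset": [-2.4, 0, 90], "roll": 0, "hand": 60},
    {"offset": [-2.4, 0, 105], "roll": 0, "hand": 60},
    {"offset": [-2.4, 0, 112], "roll": 0, "hand": 60},
    {"offset": [-2.4, 0, 115], "roll": 0, "hand": 60},
    {"offset": [-2.4, 0, 115], "roll": 0, "hand": 60},
  ],
)

```text
clock: 2.77
tool_pos: [0.5267, 0.289, 0.0855]
orientation: [180.0, -0.0, -100.5]
force: [0.1, -0.3, 0.1]
opening: 0.0595
```

jog_arm(
  motion=[
    {"offset": [0, 0, 0], "roll": 0, "hand": 5},
    {"offset": [0, 0, 0], "roll": 0, "hand": 5},
    {"offset": [0, 0, 0], "roll": 0, "hand": 5},
    {"offset": [0, 0, 0], "roll": 0, "hand": 5},
    {"offset": [0, 0, 0], "roll": 0, "hand": 5},
    {"offset": [0, 0, 0], "roll": 0, "hand": 5},
    {"offset": [0, 0, 0], "roll": 0, "hand": 5},
    {"offset": [0, 0, 0], "roll": 0, "hand": 5},
  ],
)

```text
clock: 3.43
tool_pos: [0.5269, 0.2898, 0.0855]
orientation: [-180.0, 0.0, -100.5]
force: [0.5, 0.4, 0.8]
opening: 0.014
```

The opening of 14 mm equals the web thickness, so the grip is good. Lifting straight up.

jog_arm(
  motion=[
    {"offset": [0, 0, -4], "roll": 0, "hand": 5},
    {"offset": [0, 0, -10], "roll": 0, "hand": 5},
    {"offset": [0, 0, -18], "roll": 0, "hand": 5},
    {"offset": [0, 0, -28], "roll": 0, "hand": 5},
    {"offset": [0, 0, -40], "roll": 0, "hand": 5},
    {"offset": [0, 0, -52], "roll": 0, "hand": 5},
    {"offset": [0, 0, -65], "roll": 0, "hand": 5},
    {"offset": [0, 0, -78], "roll": 0, "hand": 5},
    {"offset": [0, 0, -90], "roll": 0, "hand": 5},
    {"offset": [0, 0, -100], "roll": 0, "hand": 5},
    {"offset": [0, 0, -107], "roll": 0, "hand": 5},
    {"offset": [0, 0, -110], "roll": 0, "hand": 5},
    {"offset": [0, 0, -110], "roll": 0, "hand": 5},
  ],
)

```text
clock: 4.52
tool_pos: [0.5268, 0.2898, 0.1962]
orientation: [-180.0, 0.1, -100.5]
force: [0.6, -0.1, -2.8]
opening: 0.0138
```

```bash
python3 - <<'E'
from h import *
o=ctrl.get_obs();print(o['tool_pos'],o['orientation'],o['force'],o['moment']); go([.50,.0,.1955],-100.5,o)
snap('side','side1.png')
E
```

```text
[0.52682411 0.289848   0.19620413] [-1.79962835e+02  6.19101361e-02 -1.00484308e+02] [ 0.61781112 -0.06287565 -2.77295848] [ 0.0702796   0.14344279 -0.02425865]
offset [289.9 -26.4   0.7] roll 0.0
```

View pics/side1.png

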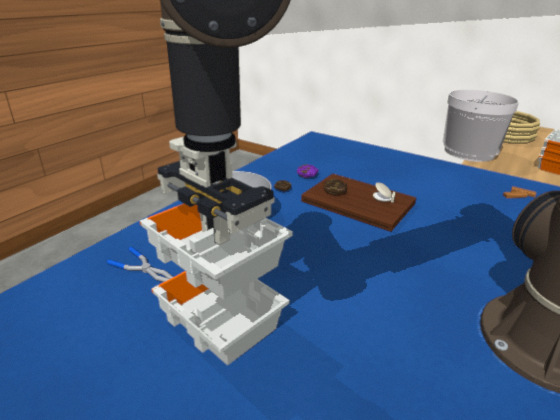

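Only the upper tote has come up; it hangs level with its orange end at (180,220), and the lower one stayed put at (220,310). Carrying it to the free bench.

jog_arm(
  motion=[
    {"offset": [8, -1, 0], "roll": 0, "hand": 5},
    {"offset": [24, -2, 0], "roll": 0, "hand": 5},
    {"offset": [46, -4, 0], "roll": 0, "hand": 5},
    {"offset": [72, -6, 0], "roll": 0, "hand": 5},
    {"offset": [100, -9, 0], "roll": 0, "hand": 5},
    {"offset": [128, -12, 0], "roll": 0, "hand": 5},
    {"offset": [156, -14, 0], "roll": 0, "hand": 5},
    {"offset": [184, -17, 0], "roll": 0, "hand": 5},
    {"offset": [212, -19, 0], "roll": 0, "hand": 5},
    {"offset": [238, -22, 0], "roll": 0, "hand": 5},
    {"offset": [260, -24, 0], "roll": 0, "hand": 5},
    {"offset": [276, -25, 0], "roll": 0, "hand": 5},
    {"offset": [286, -26, 0], "roll": 0, "hand": 5},
    {"offset": [290, -26, 0], "roll": 0, "hand": 5},
    {"offset": [290, -26, 0], "roll": 0, "hand": 5},
  ],
)

```text
clock: 5.82
tool_pos: [0.499, -0.0011, 0.1951]
orientation: [180.0, -0.0, -100.6]
force: [0.4, 0.3, -1.7]
opening: 0.0138
```

jog_arm(
  motion=[
    {"offset": [0, 0, 10], "roll": 0, "hand": 5},
    {"offset": [0, 0, 30], "roll": 0, "hand": 5},
    {"offset": [0, 0, 55], "roll": 0, "hand": 5},
    {"offset": [0, 0, 80], "roll": 0, "hand": 5},
    {"offset": [0, 0, 105], "roll": 0, "hand": 5},
    {"offset": [0, 0, 125], "roll": 0, "hand": 5},
    {"offset": [0, 0, 137], "roll": 0, "hand": 5},
    {"offset": [0, 0, 141], "roll": 0, "hand": 5},
    {"offset": [0, 0, 143], "roll": 0, "hand": 5},
    {"offset": [0, 0, 143], "roll": 0, "hand": 5},
    {"offset": [0, 0, 143], "roll": 0, "hand": 5},
  ],
)

```text
clock: 6.73
tool_pos: [0.5001, 0.0003, 0.0529]
orientation: [-179.9, 0.0, -100.4]
force: [1.0, 0.3, -1.4]
opening: 0.014
```

jog_arm(
  motion=[
    {"offset": [0, 0, 1], "roll": 0, "hand": 5},
    {"offset": [0, 0, 2], "roll": 0, "hand": 5},
    {"offset": [0, 0, 2.5], "roll": 0, "hand": 5},
    {"offset": [0, 0, 2.5], "roll": 0, "hand": 5},
  ],
)

```text
clock: 7.07
tool_pos: [0.4998, -0.0001, 0.0504]
orientation: [-179.9, 0.0, -100.5]
force: [-1.4, 2.1, 1.9]
opening: 0.0137
```

Touching the bench (force has swung to +1.9 N). Releasing and rising.

jog_arm(
  motion=[
    {"offset": [0, 0, 0], "roll": 0, "hand": 60},
    {"offset": [0, 0, 0], "roll": 0, "hand": 60},
    {"offset": [0, 0, 0], "roll": 0, "hand": 60},
    {"offset": [0, 0, 0], "roll": 0, "hand": 60},
    {"offset": [0, 0, 0], "roll": 0, "hand": 60},
    {"offset": [0, 0, -15], "roll": 0, "hand": 60},
    {"offset": [0, 0, -40], "roll": 0, "hand": 60},
    {"offset": [0, 0, -80], "roll": 0, "hand": 87},
    {"offset": [0, 0, -120], "roll": 0, "hand": 87},
    {"offset": [0, 0, -150], "roll": 0, "hand": 87},
    {"offset": [0, 0, -150], "roll": 0, "hand": 87},
  ],
)

```text
clock: 7.98
tool_pos: [0.5029, 0.0004, 0.2067]
orientation: [-179.4, 0.2, -100.4]
force: [1.4, 0.4, 0.3]
opening: 0.081
```

```bash
python3 - <<'E'
from h import *
import pickle
S={n:snap(n) for n in('top','side')}; pickle.dump(S,open('S1.pkl','wb'))
t=S['top']['img'][:,:,::-1]; s=S['side']['img'][:,:,::-1]
def c(i,u,v,w,h,k): 
    r=cv2.resize(i[v:v+h,u:u+w],None,fx=k,fy=k,interpolation=cv2.INTER_CUBIC)
    for x in range(0,w,10): cv2.putText(r,str(u+x),(int(x*k),8),0,.3,(0,255,255)); cv2.line(r,(int(x*k),10),(int(x*k),14),(0,255,255))
    for y in range(0,h,10): cv2.putText(r,str(v+y),(0,int(y*k)+4),0,.3,(0,255,255))
    return r
A=np.zeros((600,800,3),np.uint8)
def put(r,x,y): r=r[:600-y,:800-x]; A[y:y+r.shape[0],x:x+r.shape[1]]=r
put(c(t,132,192,85,98,4),0,0);put(c(t,230,192,90,98,4),345,0)
put(c(s,148,260,150,100,2.5),0,395)
# oyster 8x, contrast-stretched
put(c(cv2.convertScaleAbs(t,alpha=1.6),362,202,46,24,9),380,395)
cv2.imwrite('pics/crop3.png',A)
E
```

```text
(no output)
```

View pics/crop3.png

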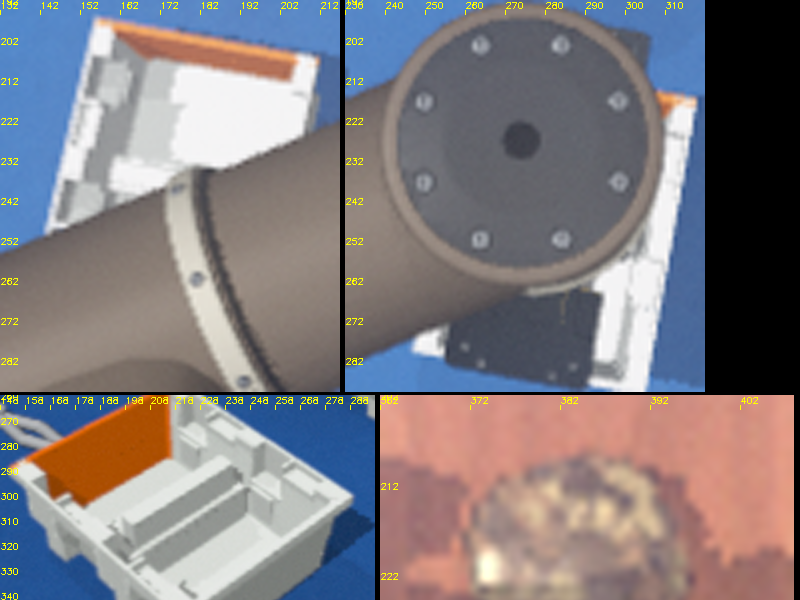

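The lower tote is level and unmoved, orange rim (155,197)–(211,207) in top; the upper one stands on the bench, mostly under the arm. Now the oyster's heading, from width against angle.

```bash
python3 - <<'E'
from h import *
import pickle
S=pickle.load(open('S0.pkl','rb')); t=S['top']; i=t['img'][:,:,::-1]
k=8;x,y,w,h=358,198,52,46
r=cv2.resize(i[y:y+h,x:x+w],None,fx=k,fy=k,interpolation=cv2.INTER_CUBIC).astype(np.float32)
lab=cv2.cvtColor((r/255).clip(0,1),cv2.COLOR_BGR2LAB)
a=lab[...,1]; bg=np.median(a[:40]); print('a bg',bg,'min',a.min(), 'centre',np.median(a[150:230,160:260]))
th=(bg+np.median(a[150:230,160:260]))/2
m=(a<th).astype(np.uint8); m=cv2.morphologyEx(cv2.morphologyEx(m,cv2.MORPH_OPEN,np.ones((9,9))),cv2.MORPH_CLOSE,np.ones((21,21)))
c=max(cv2.findContours(m,0,1)[0],key=cv2.contourArea).reshape(-1,2)
uv=(c+.5)/k-.5+[x,y]; P=plane(t,uv,.042)[:,:2]*1000
H=cv2.convexHull(P.astype(np.float32)).reshape(-1,2); M=cv2.moments(H); ct=[M['m10']/M['m00'],M['m01']/M['m00']]; print('centroid',ct,M['m00'])
for d in range(0,180,6):
    n=np.array([np.cos(np.radians(d)),np.sin(np.radians(d))]); tt=np.array([-n[1],n[0]]); q=H@n; u=P@n; v=P@tt
    f=[np.ptp(v[u>q.max()-1.5]),np.ptp(v[u<q.min()+1.5])]
    print(d,'w %.1f mid %.1f flat+ %.0f flat- %.0f'%(np.ptp(q),(q.max()+q.min())/2-np.dot(ct,n),*f))
g=(r*1.7).clip(0,255).astype(np.uint8); cv2.drawContours(g,[c.reshape(-1,1,2)],-1,(0,255,0),1)
s=S['side']['img'][165:210,305:375,::-1]; s=cv2.resize(s,None,fx=5,fy=5,interpolation=cv2.INTER_CUBIC); s=cv2.convertScaleAbs(s,alpha=1.7)
A=np.zeros((g.shape[0],g.shape[1]+s.shape[1],3),np.uint8);A[:,:g.shape[1]]=g;A[:s.shape[0],g.shape[1]:]=s;cv2.imwrite('pics/oy.png',A)
E
```

```text
a bg 15.890625 min 0.546875 centre 5.234375
centroid [573.8447969503525, -275.0587106898726] 3870.7578100757673
0 w 70.9 mid -0.8 flat+ 21 flat- 12
6 w 69.1 mid -0.4 flat+ 20 flat- 15
12 w 67.6 mid -0.1 flat+ 22 flat- 25
18 w 67.9 mid -0.0 flat+ 24 flat- 25
24 w 69.0 mid -0.1 flat+ 20 flat- 23
30 w 71.2 mid -0.3 flat+ 15 flat- 10
36 w 72.6 mid -0.6 flat+ 8 flat- 6
42 w 73.2 mid -0.8 flat+ 15 flat- 6
48 w 74.0 mid -0.8 flat+ 15 flat- 6
54 w 74.5 mid -0.6 flat+ 11 flat- 6
60 w 74.2 mid -0.4 flat+ 12 flat- 8
66 w 73.2 mid -0.1 flat+ 13 flat- 9
72 w 72.2 mid 0.5 flat+ 13 flat- 19
78 w 70.9 mid 0.9 flat+ 13 flat- 23
84 w 70.1 mid 0.7 flat+ 9 flat- 22
90 w 68.9 mid 0.4 flat+ 19 flat- 15
96 w 67.9 mid 0.2 flat+ 24 flat- 24
102 w 67.8 mid 0.4 flat+ 18 flat- 23
108 w 68.4 mid 0.2 flat+ 11 flat- 17
114 w 68.6 mid -0.0 flat+ 14 flat- 19
120 w 69.0 mid -0.7 flat+ 22 flat- 19
126 w 70.5 mid -1.1 flat+ 18 flat- 6
132 w 71.7 mid -1.4 flat+ 24 flat- 5
138 w 73.3 mid -1.0 flat+ 19 flat- 6
144 w 74.6 mid -0.4 flat+ 5 flat- 11
150 w 75.1 mid 0.3 flat+ 5 flat- 12
156 w 75.1 mid 0.7 flat+ 6 flat- 12
162 w 74.9 mid 0.9 flat+ 6 flat- 13
168 w 73.9 mid 1.1 flat+ 6 flat- 15
174 w 72.4 mid 1.2 flat+ 6 flat- 16
```

View pics/oy.png

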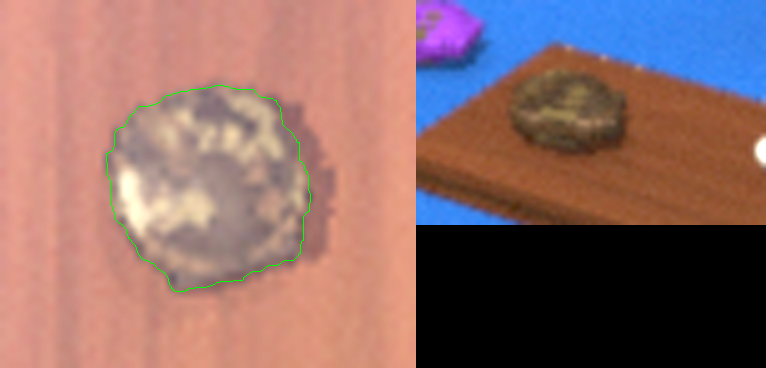

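Straight hinge edge from (175,290) to (300,258) in the crop, which puts the oyster's x axis at about +15°; the side edges slant accordingly. So centre (0.574, -0.275) and jaw yaw 15°.

```bash
python3 - <<'E'
from h import *
o=ctrl.get_obs(); print(o['tool_pos'],o['orientation']); go([.574,-.275,.20],15,o)
E
```

```text
[5.00060098e-01 3.63474592e-05 2.01311317e-01] [-1.79837357e+02  1.13000641e-01 -1.00491449e+02]
offset [ 257.  -122.8    1.3] roll -2.016
```

jog_arm(
  motion=[
    {"offset": [257, -123, 1], "roll": -2.016, "hand": 87},
    {"offset": [257, -123, 1], "roll": -2.016, "hand": 87},
    {"offset": [257, -123, 1], "roll": -2.016, "hand": 87},
    {"offset": [257, -123, 1], "roll": -2.016, "hand": 87},
    {"offset": [257, -123, 1], "roll": -2.016, "hand": 87},
    {"offset": [257, -123, 1], "roll": -2.016, "hand": 87},
    {"offset": [257, -123, 1], "roll": -2.016, "hand": 87},
    {"offset": [257, -123, 1], "roll": -2.016, "hand": 87},
    {"offset": [257, -123, 1], "roll": -2.016, "hand": 87},
    {"offset": [257, -123, 1], "roll": -2.016, "hand": 87},
    {"offset": [257, -123, 1], "roll": -2.016, "hand": 87},
    {"offset": [257, -123, 1], "roll": -2.016, "hand": 87},
    {"offset": [257, -123, 1], "roll": -2.016, "hand": 87},
    {"offset": [257, -123, 1], "roll": -2.016, "hand": 87},
    {"offset": [257, -123, 1], "roll": -2.016, "hand": 87},
    {"offset": [257, -123, 1], "roll": -2.016, "hand": 87},
    {"offset": [257, -123, 1], "roll": -2.016, "hand": 87},
    {"offset": [257, -123, 1], "roll": -2.016, "hand": 87},
    {"offset": [257, -123, 1], "roll": -2.016, "hand": 87},
  ],
)

```text
clock: 9.67
tool_pos: [0.5731, -0.2752, 0.1974]
orientation: [-179.9, 0.1, 14.8]
force: [1.2, 0.4, 0.1]
opening: 0.087
```

```bash
python3 - <<'E'
from h import *
o=ctrl.get_obs(); print(o['tool_pos'],o['orientation'],o['opening']); go([.574,-.275,.040],15,o)
E
```

```text
[ 0.57307029 -0.27517122  0.19736872] [-1.79937265e+02  1.18831226e-01  1.48188155e+01] 0.08700704191777765
offset [9.000e-01 1.000e-01 1.574e+02] roll -0.003
```

jog_arm(
  motion=[
    {"offset": [0, 0, 40], "roll": 0, "hand": 87},
    {"offset": [0, 0, 80], "roll": 0, "hand": 87},
    {"offset": [0, 0, 110], "roll": 0, "hand": 87},
    {"offset": [0, 0, 130], "roll": 0, "hand": 87},
    {"offset": [0, 0, 143], "roll": 0, "hand": 87},
    {"offset": [0, 0, 152], "roll": 0, "hand": 87},
    {"offset": [0, 0, 156], "roll": 0, "hand": 87},
    {"offset": [0, 0, 157], "roll": 0, "hand": 87},
    {"offset": [0, 0, 157], "roll": 0, "hand": 87},
  ],
)

```text
clock: 10.42
tool_pos: [0.574, -0.2754, 0.0422]
orientation: [180.0, -0.0, 15.0]
force: [0.6, -0.4, -0.2]
opening: 0.0867
```

jog_arm(
  motion=[
    {"offset": [0, 0, 2], "roll": 0, "hand": 75},
    {"offset": [0, 0, 2], "roll": 0, "hand": 68},
    {"offset": [0, 0, 2], "roll": 0, "hand": 64},
    {"offset": [0, 0, 2], "roll": 0, "hand": 60},
    {"offset": [0, 0, 2], "roll": 0, "hand": 50},
    {"offset": [0, 0, 2], "roll": 0, "hand": 50},
    {"offset": [0, 0, 2], "roll": 0, "hand": 50},
    {"offset": [0, 0, 2], "roll": 0, "hand": 50},
    {"offset": [0, 0, 2], "roll": 0, "hand": 50},
    {"offset": [0, 0, 2], "roll": 0, "hand": 50},
  ],
)

```text
clock: 11.25
tool_pos: [0.5739, -0.2754, 0.0403]
orientation: [180.0, -0.0, 15.0]
force: [-1.2, 0.6, 5.3]
opening: 0.0601
```

jog_arm(
  motion=[
    {"offset": [0, 0, -5], "roll": 0, "hand": 50},
    {"offset": [0, 0, -15], "roll": 0, "hand": 50},
    {"offset": [0, 0, -30], "roll": 0, "hand": 50},
    {"offset": [0, 0, -50], "roll": 0, "hand": 50},
    {"offset": [0, 0, -75], "roll": 0, "hand": 50},
    {"offset": [0, 0, -100], "roll": 0, "hand": 50},
    {"offset": [0, 0, -120], "roll": 0, "hand": 50},
    {"offset": [0, 0, -130], "roll": 0, "hand": 50},
    {"offset": [0, 0, -130], "roll": 0, "hand": 50},
  ],
)

```text
clock: 12.0
tool_pos: [0.5749, -0.2757, 0.173]
orientation: [179.9, -0.2, 15.0]
force: [0.1, 0.0, -2.6]
opening: 0.0601
```

```bash
python3 - <<'E'
from h import *
o=ctrl.get_obs(); print(o['tool_pos'],o['orientation'],o['opening']); go([.4786,.2987,.17],-10.5,o)
E
```

```text
[ 0.5749369  -0.27570619  0.17295644] [179.86574366  -0.24126923  15.03610956] 0.06013136015535683
offset [  56.  -579.7    3. ] roll 0.446
```

jog_arm(
  motion=[
    {"offset": [1, -10, 0], "roll": 0.01, "hand": 50},
    {"offset": [3, -30, 0], "roll": 0.02, "hand": 50},
    {"offset": [6, -60, 0], "roll": 0.05, "hand": 50},
    {"offset": [9, -95, 0], "roll": 0.07, "hand": 50},
    {"offset": [13, -132, 0], "roll": 0.1, "hand": 50},
    {"offset": [16, -169, 0], "roll": 0.13, "hand": 50},
    {"offset": [20, -206, 0], "roll": 0.16, "hand": 50},
    {"offset": [24, -243, 0], "roll": 0.19, "hand": 50},
    {"offset": [27, -280, 0], "roll": 0.22, "hand": 50},
    {"offset": [31, -317, 0], "roll": 0.25, "hand": 50},
    {"offset": [35, -354, 0], "roll": 0.28, "hand": 50},
    {"offset": [38, -391, 0], "roll": 0.3, "hand": 50},
    {"offset": [42, -428, 0], "roll": 0.33, "hand": 50},
    {"offset": [46, -465, 0], "roll": 0.36, "hand": 50},
    {"offset": [49, -500, 0], "roll": 0.39, "hand": 50},
    {"offset": [52, -532, 0], "roll": 0.42, "hand": 50},
    {"offset": [54, -556, 0], "roll": 0.44, "hand": 50},
    {"offset": [56, -572, 0], "roll": 0.446, "hand": 50},
    {"offset": [56.5, -580, 0], "roll": 0.446, "hand": 50},
    {"offset": [56.5, -580, 0], "roll": 0.446, "hand": 50},
  ],
)

```text
clock: 13.67
tool_pos: [0.477, 0.3005, 0.1683]
orientation: [179.9, 0.1, -10.4]
force: [0.5, -0.2, -0.4]
opening: 0.0603
```

```bash
python3 - <<'E'
from h import *
o=ctrl.get_obs(); print(o['tool_pos'],o['orientation'],o['opening']); go([.4786,.2987,.05],-10.5,o)
S=snap('side','side2.png')
E
```

```text
[0.47701409 0.30049192 0.16833286] [ 1.79901246e+02  7.57501061e-02 -1.04288147e+01] 0.06025203811972833
offset [  1.9   1.5 118.3] roll 0.001
```

View pics/side2.png

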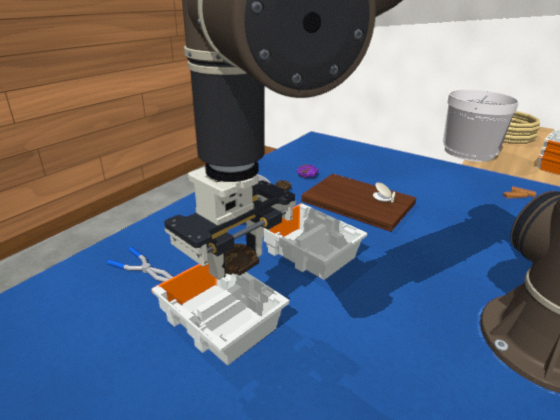

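The oyster hangs flat in the jaws at (240,262), above the near pocket. The upper tote stands at (315,240) and the dead shell is undisturbed at (384,192). Going down.

jog_arm(
  motion=[
    {"offset": [0.5, 0.5, 15], "roll": 0, "hand": 50},
    {"offset": [0.5, 0.5, 40], "roll": 0, "hand": 50},
    {"offset": [0.5, 0.5, 65], "roll": 0, "hand": 50},
    {"offset": [0.5, 0.5, 90], "roll": 0, "hand": 50},
    {"offset": [0.5, 0.5, 105], "roll": 0, "hand": 50},
    {"offset": [0.5, 0.5, 115], "roll": 0, "hand": 50},
    {"offset": [0.5, 0.5, 115], "roll": 0, "hand": 50},
    {"offset": [0.5, 0.5, 115], "roll": 0, "hand": 50},
  ],
)

```text
clock: 14.38
tool_pos: [0.4785, 0.2982, 0.0548]
orientation: [179.9, 0.0, -10.6]
force: [0.5, 0.3, -0.2]
opening: 0.0597
```

jog_arm(
  motion=[
    {"offset": [0, 0, 10], "roll": 0, "hand": 50},
    {"offset": [0, 0, 20], "roll": 0, "hand": 50},
    {"offset": [0, 0, 27], "roll": 0, "hand": 50},
    {"offset": [0, 0, 31], "roll": 0, "hand": 50},
    {"offset": [0, 0, 33], "roll": 0, "hand": 50},
    {"offset": [0, 0, 34.5], "roll": 0, "hand": 50},
    {"offset": [0, 0, 35.5], "roll": 0, "hand": 50},
    {"offset": [0, 0, 35.5], "roll": 0, "hand": 50},
  ],
)

```text
clock: 15.05
tool_pos: [0.4783, 0.299, 0.0193]
orientation: [-180.0, -0.0, -10.5]
force: [-0.3, 0.6, -1.0]
opening: 0.0602
```

Within 1 mm of the floor; I'll open only to 67 mm so the fingers clear the walls, then rise.

jog_arm(
  motion=[
    {"offset": [0, 0, 0.7], "roll": 0, "hand": 60},
    {"offset": [0, 0, 0.7], "roll": 0, "hand": 62},
    {"offset": [0, 0, 0.7], "roll": 0, "hand": 65},
    {"offset": [0, 0, 0.7], "roll": 0, "hand": 67},
    {"offset": [0, 0, 0.7], "roll": 0, "hand": 67},
    {"offset": [0, 0, -5], "roll": 0, "hand": 67},
    {"offset": [0, 0, -15], "roll": 0, "hand": 67},
    {"offset": [0, 0, -40], "roll": 0, "hand": 67},
    {"offset": [0, 0, -80], "roll": 0, "hand": 67},
    {"offset": [0, 0, -120], "roll": 0, "hand": 60},
    {"offset": [0, 0, -160], "roll": 0, "hand": 60},
    {"offset": [0, 0, -180], "roll": 0, "hand": 60},
    {"offset": [0, 0, -180], "roll": 0, "hand": 60},
  ],
)

```text
clock: 16.13
tool_pos: [0.4805, 0.3008, 0.2067]
orientation: [-179.5, -0.4, -10.5]
force: [-0.2, 0.6, -1.1]
opening: 0.06
```

```bash
python3 - <<'E'
from h import *
o=ctrl.get_obs(); print(o['tool_pos'],o['orientation'],o['opening']); go([.50,.0,.18],79.5,o)
E
```

```text
[0.48051075 0.30078436 0.20669313] [-179.50085779   -0.36846346  -10.48164941] 0.0599619831331793
offset [ 73.9 292.2  26.7] roll -1.57
```

jog_arm(
  motion=[
    {"offset": [76, 290, 20], "roll": -1.571, "hand": 60},
    {"offset": [76, 290, 20], "roll": -1.571, "hand": 60},
    {"offset": [76, 290, 20], "roll": -1.571, "hand": 60},
    {"offset": [76, 290, 20], "roll": -1.571, "hand": 60},
    {"offset": [76, 290, 20], "roll": -1.571, "hand": 60},
    {"offset": [76, 290, 20], "roll": -1.571, "hand": 60},
    {"offset": [76, 290, 20], "roll": -1.571, "hand": 60},
    {"offset": [76, 290, 20], "roll": -1.571, "hand": 60},
    {"offset": [76, 290, 20], "roll": -1.571, "hand": 60},
    {"offset": [76, 290, 20], "roll": -1.571, "hand": 60},
    {"offset": [76, 290, 20], "roll": -1.571, "hand": 60},
    {"offset": [76, 290, 20], "roll": -1.571, "hand": 60},
    {"offset": [76, 290, 20], "roll": -1.571, "hand": 60},
    {"offset": [76, 290, 20], "roll": -1.571, "hand": 60},
    {"offset": [76, 290, 20], "roll": -1.571, "hand": 60},
    {"offset": [76, 290, 20], "roll": -1.571, "hand": 60},
  ],
)

```text
clock: 17.47
tool_pos: [0.5, -0.0001, 0.1797]
orientation: [180.0, -0.0, 79.2]
force: [0.0, 0.1, -0.3]
opening: 0.0598
```

```bash
python3 - <<'E'
from h import *
import pickle
o=ctrl.get_obs(); print(o['tool_pos'],o['orientation'],o['joint_pos'].round(0)); go([.4999,.0,.0505],79.5,o)
S={n:snap(n) for n in('top','side')}; pickle.dump(S,open('S2.pkl','wb'))
t=S['top']['img'][:,:,::-1]; s=S['side']['img'][:,:,::-1]
def c(i,u,v,w,h,k): 
    r=cv2.resize(i[v:v+h,u:u+w],None,fx=k,fy=k,interpolation=cv2.INTER_CUBIC)
    for x in range(0,w,10): cv2.putText(r,str(u+x),(int(x*k),8),0,.3,(0,255,255)); cv2.line(r,(int(x*k),10),(int(x*k),14),(0,255,255))
    for y in range(0,h,10): cv2.putText(r,str(v+y),(0,int(y*k)+4),0,.3,(0,255,255))
    return r
A=np.zeros((600,800,3),np.uint8)
def put(r,x,y): r=r[:600-y,:800-x]; A[y:y+r.shape[0],x:x+r.shape[1]]=r
put(c(t,130,192,85,98,5),0,0);put(c(s,145,255,150,108,2.5),427,0);put(c(s,245,190,140,110,2.6),427,300)
cv2.imwrite('pics/crop4.png',A)
E
```

```text
[ 4.99978451e-01 -7.34632687e-05  1.79726897e-01] [ 1.79976329e+02 -1.48909331e-02  7.92440908e+01] [ 23.   7. -26.   0. -57. 147.]
offset [ 1.000e-01 -1.000e-01  1.292e+02] roll -0.004
```

View pics/crop4.png

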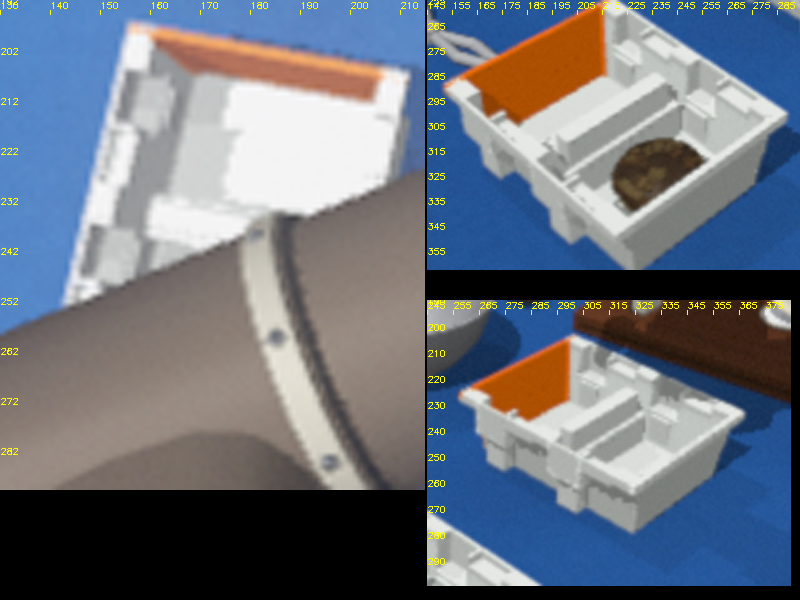

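The oyster lies flat in the near pocket, dark brown at (238,322) in side. Next I measure both rims for the tote-to-TCP offset.

```bash
python3 - <<'E'
from h import *
import pickle
S2=pickle.load(open('S2.pkl','rb')); t,s=S2['top'],S2['side']
def fit(P):
    P=P[:,:2]; c=P.mean(0); v=(P[0]+P[1]-P[2]-P[3]); return (c*1000).round(1),np.degrees(np.arctan2(v[1],v[0])).round(1),(1000*np.linalg.norm(P-np.roll(P,-1,0),axis=1)).round(0)
lo=[[151.4,289.8],[218.2,256.2],[289.4,301],[226.2,352.2]]
up=[[257.3,227.3],[300.8,204.6],[366.5,232.3],[324.2,263.8]]
for n,u in(('low',lo),('up',up)): print(n,fit(plane(s,u,.064)))
# refined: project model rim points, to compare
def rim(c,yaw):
    a=np.radians(yaw);R=np.array([[np.cos(a),-np.sin(a)],[np.sin(a),np.cos(a)]]); q=np.array([[.1,.078],[.1,-.078],[-.1,-.078],[-.1,.078]])@R.T+c; return np.c_[q,[.064]*4]
print(proj(s,rim([.5268,.2898],-10.5)).round(1).tolist()); print(proj(s,rim([.4998,0],-10.5)).round(1).tolist())
# top view corner of lower: orange far-left
print('top low',plane(t,[[155,196.2],[211.5,205.5]],.064).round(4), rim([.5268,.2898],-10.5)[:2].round(4))
E
```

```text
low (array([523.2, 293.4]), np.float64(-9.2), array([151., 195., 152., 207.]))
up (array([497.8,   6.1]), np.float64(-9.3), array([154., 193., 162., 196.]))
[[152.3, 288.7], [219.3, 253.6], [290.3, 300.1], [221.7, 349.5]]
[[257.5, 225.1], [301.5, 202.8], [367.4, 232.6], [325.2, 261.8]]
top low [[0.64   0.3511 0.064 ]
 [0.6138 0.1952 0.064 ]] [[0.6393 0.3483 0.064 ]
 [0.6109 0.1949 0.064 ]]
```

```bash
python3 - <<'E'
from h import *
import pickle
S2=pickle.load(open('S2.pkl','rb')); t,s=S2['top'],S2['side']
i=s['img'][:,:,::-1]; hsv=cv2.cvtColor(i,cv2.COLOR_BGR2HSV)
m=cv2.inRange(hsv,(4,180,90),(16,255,255)); k,l,st,ce=cv2.connectedComponentsWithStats(m)
big=[j for j in range(1,k) if st[j,4]>150 and st[j,0]<330 and st[j,1]>195]
for j in big:
    c=max(cv2.findContours((l==j).astype(np.uint8),0,1)[0],key=cv2.contourArea).reshape(-1,2)
    # top edge line: topmost pixel per column, robust fit
    cols=np.unique(c[:,0]); top=np.array([[u,c[c[:,0]==u,1].min()] for u in cols[3:-3]],float)
    vx,vy,x0,y0=cv2.fitLine(top.astype(np.float32),cv2.DIST_HUBER,0,.01,.01).ravel()
    # sub-pixel right edge: rightmost per row
    e=[]
    for u in(cols[0],cols[-1]): e.append([u,y0+vy/vx*(u-x0)])
    P=plane(s,np.array(e),.064); d=P[0]-P[1]
    print(st[j].tolist(),np.round(e,1).tolist(),P.round(4).tolist(),'mid',P.mean(0).round(4),'len',np.linalg.norm(d).round(4),'yaw',np.degrees(np.arctan2(d[1],d[0])).round(2)-90, 'centroid',ce[j], plane(s,ce[j],.04).round(4))
# TCP of upper vs lower
E
```

```text
[263, 206, 37, 30, 623] [[263.0, 222.5], [299.0, 204.6]] [[0.6086, 0.0416, 0.064], [0.5844, -0.0831, 0.064]] mid [ 0.5965 -0.0207  0.064 ] len 0.127 yaw -10.989999999999995 centroid [284.82022472 221.3964687 ] [[ 0.5902 -0.026   0.04  ]]
[159, 257, 57, 47, 1374] [[159.0, 285.0], [215.0, 255.8]] [[0.6372, 0.3342, 0.064], [0.6131, 0.2058, 0.064]] mid [0.6252 0.27   0.064 ] len 0.1306 yaw -10.64 centroid [191.24672489 281.41630277] [[0.6178 0.273  0.04  ]]
```

The orange-rim readings bracket zero offset (-1.6 mm in side, +1.5 mm in top), so I'm regripping at the release pose.

jog_arm(
  motion=[
    {"offset": [0, 0, 35], "roll": -0.004, "hand": 60},
    {"offset": [0, 0, 70], "roll": -0.004, "hand": 60},
    {"offset": [0, 0, 100], "roll": -0.004, "hand": 60},
    {"offset": [0, 0, 118], "roll": -0.004, "hand": 60},
    {"offset": [0, 0, 126], "roll": -0.004, "hand": 60},
    {"offset": [0, 0, 129], "roll": -0.004, "hand": 60},
    {"offset": [0, 0, 129], "roll": -0.004, "hand": 60},
    {"offset": [0, 0, 129], "roll": -0.004, "hand": 5},
    {"offset": [0, 0, 129], "roll": -0.004, "hand": 5},
    {"offset": [0, 0, 129], "roll": -0.004, "hand": 5},
    {"offset": [0, 0, 129], "roll": -0.004, "hand": 5},
    {"offset": [0, 0, 129], "roll": -0.004, "hand": 5},
    {"offset": [0, 0, 129], "roll": -0.004, "hand": 5},
    {"offset": [0, 0, 129], "roll": -0.004, "hand": 5},
    {"offset": [0, 0, 129], "roll": -0.004, "hand": 5},
  ],
)

```text
clock: 18.82
tool_pos: [0.5, -0.0001, 0.0504]
orientation: [180.0, -0.0, 79.7]
force: [0.0, -0.2, 1.3]
opening: 0.0137
```

jog_arm(
  motion=[
    {"offset": [0, 0, -4], "roll": 0, "hand": 5},
    {"offset": [0, 0, -14], "roll": 0, "hand": 5},
    {"offset": [0, 0, -30], "roll": 0, "hand": 5},
    {"offset": [0, 0, -50], "roll": 0, "hand": 5},
    {"offset": [0, 0, -75], "roll": 0, "hand": 5},
    {"offset": [0, 0, -100], "roll": 0, "hand": 5},
    {"offset": [0, 0, -120], "roll": 0, "hand": 5},
    {"offset": [0, 0, -135], "roll": 0, "hand": 5},
    {"offset": [0, 0, -143], "roll": 0, "hand": 5},
    {"offset": [0, 0, -145], "roll": 0, "hand": 5},
    {"offset": [0, 0, -145], "roll": 0, "hand": 5},
    {"offset": [0, 0, -145], "roll": 0, "hand": 5},
  ],
)

```text
clock: 19.82
tool_pos: [0.4992, -0.0002, 0.1942]
orientation: [-179.9, 0.0, 79.7]
force: [0.0, 0.6, -3.0]
opening: 0.0136
```

```bash
python3 - <<'E'
from h import *
o=ctrl.get_obs(); print(o['tool_pos'],o['orientation'],o['opening'],o['force']); go([.5268,.2898,.195],-100.5,o)
E
```

```text
[ 4.99229300e-01 -2.21785499e-04  1.94172773e-01] [-1.79896015e+02  3.56802609e-02  7.96934485e+01] 0.013570020169255528 [ 8.42805306e-04  6.30037386e-01 -2.97241193e+00]
offset [290.3 -24.8  -0.8] roll -3.138
```

jog_arm(
  motion=[
    {"offset": [4, 0, 0], "roll": 0.04, "hand": 5},
    {"offset": [12, -1, 0], "roll": 0.12, "hand": 5},
    {"offset": [24, -2, 0], "roll": 0.23, "hand": 5},
    {"offset": [40, -3, 0], "roll": 0.35, "hand": 5},
    {"offset": [58, -5, 0], "roll": 0.47, "hand": 5},
    {"offset": [77, -7, 0], "roll": 0.59, "hand": 5},
    {"offset": [96, -8, 0], "roll": 0.71, "hand": 5},
    {"offset": [115, -10, 0], "roll": 0.83, "hand": 5},
    {"offset": [134, -12, 0], "roll": 0.95, "hand": 5},
    {"offset": [153, -13, 0], "roll": 1.07, "hand": 5},
    {"offset": [172, -15, 0], "roll": 1.19, "hand": 5},
    {"offset": [191, -16, 0], "roll": 1.31, "hand": 5},
    {"offset": [210, -18, 0], "roll": 1.43, "hand": 5},
    {"offset": [228, -20, 0], "roll": 1.55, "hand": 5},
    {"offset": [245, -21, 0], "roll": 1.67, "hand": 5},
    {"offset": [260, -22, 0], "roll": 1.79, "hand": 5},
    {"offset": [273, -23, 0], "roll": 1.91, "hand": 5},
    {"offset": [282, -24, 0], "roll": 2.03, "hand": 5},
    {"offset": [288, -25, 0], "roll": 2.15, "hand": 5},
    {"offset": [290, -25, 0], "roll": 2.27, "hand": 5},
  ],
)

```text
clock: 21.48
tool_pos: [0.5266, 0.2903, 0.1932]
orientation: [179.8, -0.0, -50.7]
force: [-0.0, -0.2, -3.4]
opening: 0.0138
```

jog_arm(
  motion=[
    {"offset": [0, 0, 0], "roll": 0.12, "hand": 5},
    {"offset": [0, 0, 0], "roll": 0.24, "hand": 5},
    {"offset": [0, 0, 0], "roll": 0.36, "hand": 5},
    {"offset": [0, 0, 0], "roll": 0.48, "hand": 5},
    {"offset": [0, 0, 0], "roll": 0.6, "hand": 5},
    {"offset": [0, 0, 0], "roll": 0.71, "hand": 5},
    {"offset": [0, 0, 0], "roll": 0.79, "hand": 5},
    {"offset": [0, 0, 0], "roll": 0.84, "hand": 5},
    {"offset": [0, 0, 0], "roll": 0.87, "hand": 5},
    {"offset": [0, 0, 0], "roll": 0.87, "hand": 5},
    {"offset": [0, 0, 0], "roll": 0.87, "hand": 5},
    {"offset": [0, 0, 0], "roll": 0.87, "hand": 5},
  ],
)

```text
clock: 22.48
tool_pos: [0.5269, 0.2895, 0.1944]
orientation: [179.9, -0.1, -100.1]
force: [0.3, -0.2, -2.3]
opening: 0.0132
```

```bash
python3 - <<'E'
from h import *
o=ctrl.get_obs(); print(o['tool_pos'],o['orientation'],o['opening'],o['force']); go([.5268,.2898,.13],-100.5,o)
E
```

```text
[0.52694099 0.28949533 0.19441006] [ 1.79948627e+02 -7.18790090e-02 -1.00134781e+02] 0.013177526617238906 [ 0.33326348 -0.24844057 -2.31969949]
offset [-0.3  0.2 64.4] roll 0.006
```

jog_arm(
  motion=[
    {"offset": [0, 0, 10], "roll": 0.006, "hand": 5},
    {"offset": [0, 0, 25], "roll": 0.006, "hand": 5},
    {"offset": [0, 0, 42], "roll": 0.006, "hand": 5},
    {"offset": [0, 0, 56], "roll": 0.006, "hand": 5},
    {"offset": [0, 0, 65], "roll": 0.006, "hand": 5},
    {"offset": [0, 0, 69], "roll": 0.006, "hand": 5},
    {"offset": [0, 0, 69], "roll": 0.006, "hand": 5},
    {"offset": [0, 0, 69], "roll": 0.006, "hand": 5},
  ],
)

```text
clock: 23.15
tool_pos: [0.5275, 0.2899, 0.1266]
orientation: [-180.0, 0.0, -100.5]
force: [0.1, -0.5, -2.3]
opening: 0.0135
```

```bash
python3 - <<'E'
from h import *
import pickle
S={n:snap(n) for n in('top','side')}; pickle.dump(S,open('S3.pkl','wb'))
o=ctrl.get_obs(); print(o['tool_pos'],o['orientation'])
t=S['top']['img'][:,:,::-1]; s=S['side']['img'][:,:,::-1]
def c(i,u,v,w,h,k): 
    r=cv2.resize(i[v:v+h,u:u+w],None,fx=k,fy=k,interpolation=cv2.INTER_CUBIC)
    for x in range(0,w,10): cv2.putText(r,str(u+x),(int(x*k),8),0,.3,(0,0,255)); cv2.line(r,(int(x*k),10),(int(x*k),14),(0,255,255))
    for y in range(0,h,10): cv2.putText(r,str(v+y),(0,int(y*k)+4),0,.3,(0,255,255))
    return r
A=np.zeros((600,800,3),np.uint8)
def put(r,x,y): r=r[:600-y,:800-x]; A[y:y+r.shape[0],x:x+r.shape[1]]=r
put(c(t,125,185,60,65,5),500,0);put(c(s,140,220,165,140,3),0,0); put(c(t,125,250,60,40,5),500,340)
cv2.imwrite('pics/crop5.png',A)
E
```

```text
[0.52768658 0.29014754 0.12722093] [-1.79943263e+02  6.46719763e-02 -1.00530537e+02]
```

View pics/crop5.png

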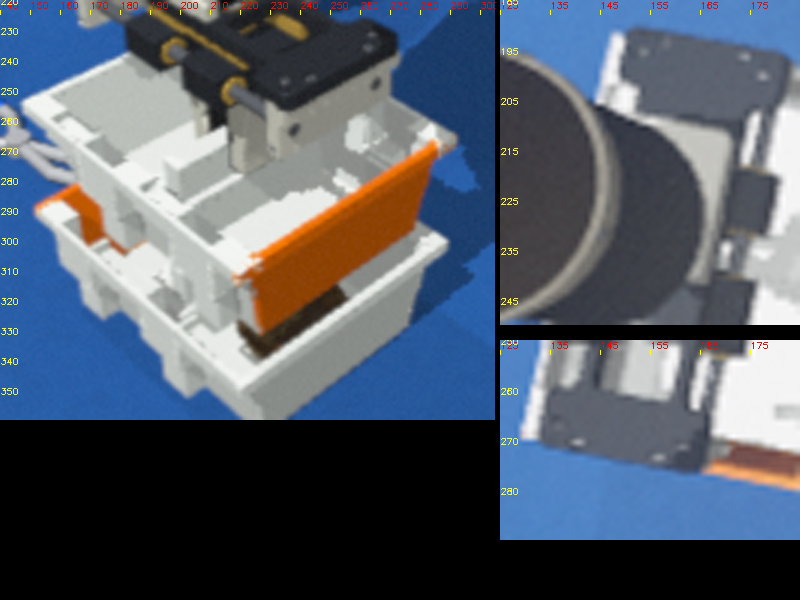

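```bash
python3 - <<'E'
from h import *
import pickle
S=pickle.load(open('S3.pkl','rb')); s=S['side']
U=plane(s,[[148.3,254.3],[219,312.7],[291.7,266]],.1407);L=plane(s,[[152.3,290.7],[220.3,348.3],[289,300]],.064)
a=np.radians(-10.5); R=np.array([[np.cos(a),np.sin(a)],[-np.sin(a),np.cos(a)]])
D=(U-L)[:,:2]; print('world',D.round(4).tolist(),'tote frame mm',(D@R.T*1000).round(1).tolist(), ((U[0]+U[2]-L[0]-L[2])[:2]/2@R.T*1000).round(1))
print(((U[0]+U[2])/2).round(4),((L[0]+L[2])/2).round(4))
E
```

```text
world [[0.0018, -0.0064], [-0.004, 0.0009], [-0.0027, -0.0002]] tote frame mm [[2.9, -5.9], [-4.1, 0.1], [-2.6, -0.7]] [ 0.1 -3.3]
[0.5252 0.289  0.1407] [0.5257 0.2922 0.064 ]
```

jog_arm(
  motion=[
    {"offset": [-1.5, 0.5, 3], "roll": 0, "hand": 5},
    {"offset": [-1.5, 0.5, 6], "roll": 0, "hand": 5},
    {"offset": [-1.5, 0.5, 9], "roll": 0, "hand": 5},
    {"offset": [-1.5, 0.5, 11], "roll": 0, "hand": 5},
    {"offset": [-1.5, 0.5, 13], "roll": 0, "hand": 5},
    {"offset": [-1.5, 0.5, 14], "roll": 0, "hand": 5},
    {"offset": [-1.5, 0.5, 14], "roll": 0, "hand": 5},
    {"offset": [-1.5, 0.5, 14], "roll": 0, "hand": 5},
  ],
)

```text
clock: 23.92
tool_pos: [0.527, 0.2913, 0.1123]
orientation: [180.0, -0.0, -100.5]
force: [0.5, -0.4, -2.1]
opening: 0.0137
```

The feet are already 2 mm below the rim level with no contact force, so they're in the notches. Last few millimetres.

jog_arm(
  motion=[
    {"offset": [0, 0, 1], "roll": 0, "hand": 5},
    {"offset": [0, 0, 2], "roll": 0, "hand": 5},
    {"offset": [0, 0, 3], "roll": 0, "hand": 5},
    {"offset": [0, 0, 3.5], "roll": 0, "hand": 5},
    {"offset": [0, 0, 3.5], "roll": 0, "hand": 5},
    {"offset": [0, 0, 3.5], "roll": 0, "hand": 5},
  ],
)

```text
clock: 24.42
tool_pos: [0.527, 0.2913, 0.1088]
orientation: [180.0, -0.0, -100.5]
force: [-0.4, 0.1, -1.5]
opening: 0.0137
```

jog_arm(
  motion=[
    {"offset": [0, 0, 0.5], "roll": 0, "hand": 5},
    {"offset": [0, 0, 1], "roll": 0, "hand": 5},
    {"offset": [0, 0, 1], "roll": 0, "hand": 5},
    {"offset": [0, 0, 1], "roll": 0, "hand": 5},
  ],
)

```text
clock: 24.75
tool_pos: [0.5271, 0.2914, 0.1084]
orientation: [-180.0, 0.0, -100.5]
force: [-3.3, -1.0, 3.8]
opening: 0.014
```

Seated (TCP 0.1084 m, as worked out beforehand; force +3.8 N). Releasing and retreating.

jog_arm(
  motion=[
    {"offset": [0, 0, 0], "roll": 0, "hand": 25},
    {"offset": [0, 0, 0], "roll": 0, "hand": 45},
    {"offset": [0, 0, 0], "roll": 0, "hand": 60},
    {"offset": [0, 0, 0], "roll": 0, "hand": 60},
    {"offset": [0, 0, 0], "roll": 0, "hand": 60},
    {"offset": [0, 0, -10], "roll": 0, "hand": 60},
    {"offset": [0, 0, -30], "roll": 0, "hand": 60},
    {"offset": [0, 0, -60], "roll": 0, "hand": 60},
    {"offset": [0, 0, -100], "roll": 0, "hand": 60},
    {"offset": [40, 0, -120], "roll": 0, "hand": 60},
    {"offset": [80, 0, -120], "roll": 0, "hand": 60},
    {"offset": [120, 0, -120], "roll": 0, "hand": 60},
    {"offset": [160, 0, -120], "roll": 0, "hand": 60},
    {"offset": [200, 0, -120], "roll": 0, "hand": 60},
    {"offset": [240, 0, -120], "roll": 0, "hand": 60},
    {"offset": [280, 0, -120], "roll": 0, "hand": 60},
    {"offset": [320, 0, -120], "roll": 0, "hand": 60},
    {"offset": [360, 0, -120], "roll": 0, "hand": 60},
    {"offset": [390, 0, -120], "roll": 0, "hand": 60},
    {"offset": [390, 0, -120], "roll": 0, "hand": 60},
  ],
)

```text
clock: 26.42
tool_pos: [0.4542, -0.0959, 0.2288]
orientation: [-180.0, -0.0, -100.7]
force: [0.1, 0.6, -0.3]
opening: 0.0602
```

```bash
python3 - <<'E'
from h import *
import pickle
S={n:snap(n) for n in('top','side')}; pickle.dump(S,open('S4.pkl','wb'))
t=S['top']['img'][:,:,::-1]; s=S['side']['img'][:,:,::-1]
def c(i,u,v,w,h,k): 
    r=cv2.resize(i[v:v+h,u:u+w],None,fx=k,fy=k,interpolation=cv2.INTER_CUBIC)
    for x in range(0,w,10): cv2.putText(r,str(u+x),(int(x*k),8),0,.3,(0,0,255))
    for y in range(0,h,10): cv2.putText(r,str(v+y),(0,int(y*k)+4),0,.3,(0,255,255))
    return r
A=np.zeros((600,800,3),np.uint8)
def put(r,x,y): r=r[:600-y,:800-x]; A[y:y+r.shape[0],x:x+r.shape[1]]=r
put(c(s,140,220,160,140,3),0,0);put(c(t,125,185,95,100,3.3),482,0);put(cv2.resize(s,(240,180)),0,420);put(cv2.resize(t,(320,240)),300,425)
cv2.imwrite('pics/crop6.png',A)
E
```

```text
(no output)
```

View pics/crop6.png

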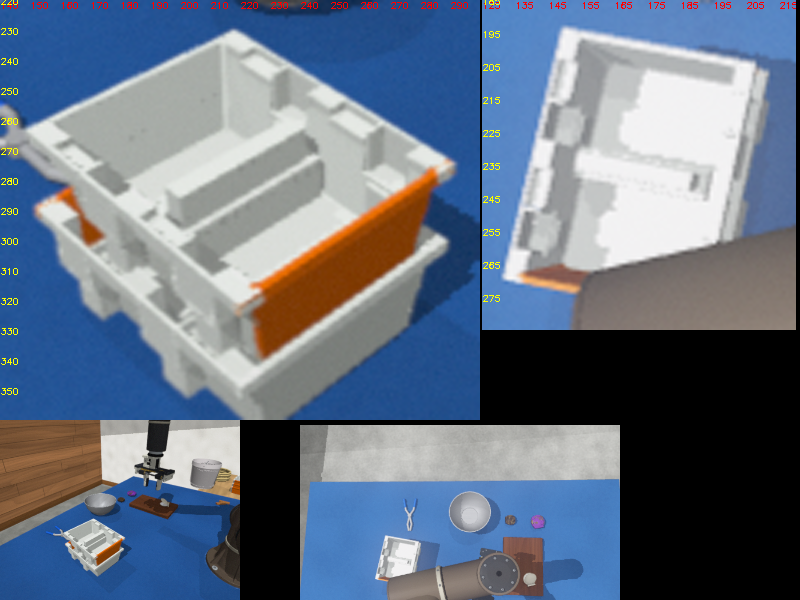

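The stack looks level and interlocked: rim gaps even, the orange end of the upper now near at (250,315) while the lower's is far at (160,285). One numeric check, then hand in.

```bash
python3 - <<'E'
from h import *
import pickle
S=pickle.load(open('S4.pkl','rb')); s,t=S['side'],S['top']
print('rim z (expect .122)',tri(t,[[150.8,193.5],[208,204.5]],s,[[149.7,263.3],[218,230.3]]).round(4))
U=plane(s,[[149.7,263.3],[290.8,276.2]],.122);L=plane(s,[[152.3,290.7],[289,300]],.064)
a=np.radians(-10.5); R=np.array([[np.cos(a),np.sin(a)],[-np.sin(a),np.cos(a)]])
print('off mm',((U-L).mean(0)[:2]@R.T*1000).round(1))
o=ctrl.get_obs(); print(o['clock'],abs(o['qvel']).max())
order.close_job()
E
```

```text
rim z (expect .122) [[0.638  0.3445 0.1198 0.0015]
 [0.609  0.1941 0.1211 0.0028]]
off mm [-1.2 -1.2]
26.5167 2.386818991171136
the job is handed in; nothing more can be done
```

The job is done and handed in at 26.5 s of the 72 s allowed. It reports no verdict, so the result below rests on my own checks.

**What I did:**
- I lifted the upper tote out by its grip web and stood it on the free bench.
- I gripped the large brown oyster by its flat edges (opening read 60.1 mm). I released it in the near pocket of the lower tote (pocket_b), about a millimetre or less above the floor.
- I regripped the empty tote, turned it end for end, and set it down on the ledges.

**Last checks:**
- **Seating:** contact came at a TCP height of 0.1084 m, against 0.1085 m expected for interlocking.
- **Rim height:** two views put the upper rim at 0.120 and 0.121 m, against 0.122 m expected.
- **Centring:** the tote is about 1.2 mm off centre in both x and y, by corners picked from the side view. An earlier estimate at hover ranged from 0 to -6 mm in y, so I shifted the tote 1.5 mm before lowering.
- **Turned round:** the orange ends are opposite each other.
- **Oyster:** it lay flat in the pocket in the picture taken before stacking. The upper tote hides it now, so I did not see it again.
- **Bystanders:** the dead shell, bowl and pliers look unmoved in the pictures; I did not measure them.

One reading was less settled than I would like: the arm's joints still showed up to 2.4 deg/s at hand-in. The gripper was well clear of everything by then.

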